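# Unlock the sample case and weigh the yellow-capped jar

### The job

The blue sample case is locked twice: swing the red keeper aside so that the steel bolt can move, draw the bolt right back by its yellow knob, and open the lid until it stands open by itself. Then lift the jar with the yellow cap out of the case and set it down gently, upright and wholly on the round pan of the balance. Leave the case open and unlocked, the red-capped jars standing inside it, and everything else on the table where it is.

Things in the scene. Friction and masses are not known exactly. Their poses are not given: they have to be found in the camera images.
- case: Dark blue case fixed to the table: box 150 (x) by 370 (y) by 80 mm high, walls and floor 6 mm. Origin: centre of its underside; +x to the hinge (far side), -x to the front with handle and latch, z up. Inside, three jars in a row near y = -110, 0, +110, x = -8 mm, order unknown. An aluminium latch shelf (top z = 86 mm) sticks out 49 mm from the front at y = -190 to -85 mm.
- keeper (a joint): Angle of the red keeper, rad: 0 to 0.1 when it lies in line behind the bolt and blocks it; grows to 1.75 as its free end swings anticlockwise seen from above, towards the case's front (-x), about a vertical pivot. It stays where it is left (about 1 N at the knob turns it). At 0.7 or more the bolt is free to pass.
- keeper_pivot (a point): Point on the keeper's vertical pivot axis at the height of keeper_knob (119 mm above the table); in the case frame at x = -105, y = -174 mm.
- keeper_knob (a point): Point on the axis of the keeper's upright red round knob (12 mm diameter, its foot 99 mm and its top 129 mm above the table), 10 mm below its top. It stands 45 mm from the pivot; with the keeper at 0 it lies in +y of the case from the pivot. The flat red arm below is 18 mm wide, 60 mm long.
- bolt (a joint): Travel of the steel bolt, m: 0 locked (its nose lies 16 mm over the lid's tongue), 0.032 drawn right back, towards -y of the case. Slides with about 2 N and stays where it is left; it cannot move back while the keeper lies behind it.
- bolt_knob (a point): Point on the axis of the bolt's upright yellow round knob (12 mm diameter, foot 100 mm and top 130 mm above the table), 10 mm below its top. Locked, it lies in the case frame at x = -105, y = -82 mm, 47 mm from the keeper's knob. The steel bolt below is 20 mm wide, 53 mm long and 12 mm thick.
- lid (a joint): Opening angle of the lid, rad: 0 shut, 1.9 leaning back on its stop. Past upright (1.57) it falls open against the stop by itself; short of it it falls shut. Lid 450 g. It cannot open while the bolt lies over its tongue.
- lid_hinge (a point): Middle of the lid's hinge line, which runs along y of the case: in the case frame at x = +75, y = 0, z = 80.5 mm. The lid plate is 10 mm thick, its top 90.5 mm above the table when shut.
- lid_handle (a point): Middle of the lid's black handle bar: a round bar of 12 mm diameter and 90 mm length along y of the case, 40 mm in front of the lid's front edge in the lid's plane, 85.5 mm above the table when shut, with free space between bar and lid and below it; 190 mm from the hinge line and turning with the lid.
- jar_yellow: The jar wanted: closed, clear, with a yellow screw cap; 70 mm tall, body 46 mm and cap 50 mm in diameter, cap 14 mm high at the top, about 120 g. Origin: centre of its underside, z up. It stands on the case's floor (6 mm above the table) in one of the three places.
- jar_red1: Jar of the same size with a red cap, in the case; origin at the centre of its underside. It stays standing in the case.
- jar_red2: Jar of the same size with a red cap, in the case; origin at the centre of its underside. It stays standing in the case.
- balance: White laboratory balance, fixed on the table, 250 by 190 mm, 55 mm high; origin under the pan's centre; its display is towards -x.
- pan_top (a point): Centre of the top of the balance's round steel pan, 120 mm in diameter, flat, 68 mm above the table. It does not move.
- spare1: closed sample jar like jar_yellow but with a red cap (50 mm wide, 70 mm tall), a bystander standing on the table; origin at the centre of its underside. Leave it alone.
- spare2: closed sample jar like jar_yellow but with a red cap (50 mm wide, 70 mm tall), a bystander standing on the table; origin at the centre of its underside. Leave it alone.
- spare3: closed sample jar like jar_yellow but with a red cap (50 mm wide, 70 mm tall), a bystander standing on the table; origin at the centre of its underside. Leave it alone.

How it is judged:
On the way, in this order (a step that is already met when the one before it is completed fails the run):
1. the keeper is swung aside (past 0.7 rad) (value of joint keeper above 0.7 rad), for 0.1 s.
2. the bolt is drawn back (past 27 of 32 mm) (value of joint bolt above 0.027 m), for 0.1 s.
3. the lid stands open past upright (over 1.6 rad) (value of joint lid above 1.6 rad), for 0.2 s.
4. the yellow-capped jar is lifted out of the case (its underside over 90 mm) (height (world z) of jar_yellow above 0.09 m), for 0.1 s.
5. the yellow-capped jar stands on the balance pan (horizontal distance between jar_yellow and pan_top below 0.035 m and z of jar_yellow in the frame of pan_top between -0.004 and 0.004 m and angle between jar_yellow's own z axis and vertical below 0.1 rad), for 0.2 s.
At the end, for the whole second after the job is handed in: Keeper aside (over 0.6 rad), bolt back (over 25 mm), lid open (over 1.6 rad); the yellow-capped jar at rest on the balance pan, upright within 0.1 rad, its centre within 35 mm of the pan's centre; both red-capped jars upright inside the case (all of step 5 and value of joint keeper above 0.6 rad and value of joint bolt above 0.025 m and value of joint lid above 1.6 rad and linear speed of jar_yellow below 0.02 m/s and contact force between jar_yellow and balance above 0.3 N and x of jar_red1 in the frame of case between -0.075 and 0.075 m and y of jar_red1 in the frame of case between -0.185 and 0.185 m and height (world z) of each of jar_red1, jar_red2 below 0.03 m and angle between each of jar_red1, jar_red2's own z axis and vertical below 0.15 rad and x of jar_red2 in the frame of case between -0.075 and 0.075 m and y of jar_red2 in the frame of case between -0.185 and 0.185 m); the robot touches nothing.
It fails at once if a bystander on the table is moved more than 40 mm (distance of any of spare1, spare2, spare3 from where it was at the start of the episode above 0.04 m).
It fails at once if a red-capped jar of the case is tipped over or lifted out (angle between any of jar_red1, jar_red2's own z axis and vertical above 0.6 rad or height (world z) of any of jar_red1, jar_red2 above 0.07 m).
It fails at once if the yellow-capped jar is tipped over (angle between jar_yellow's own z axis and vertical above 1 rad).
It fails at once if the yellow-capped jar is dropped onto the balance (let go and falling faster than 0.45 m/s) (horizontal distance between jar_yellow and pan_top below 0.08 m and contact force between the fingers and jar_yellow below 0.1 N and linear speed of jar_yellow above 0.45 m/s).
It also fails if it takes over 64 s, if anything falls off the work surface, if the arm or the gripper's body presses on something with over 40 N, if the wrist force passes 120 N, or if a joint passes its speed limit or range.

### The arm

A 6-joint arm with a two-finger parallel gripper is mounted at the origin on the work surface. World frame = base frame: x ahead of the robot, y to its left, z up, the work surface at z = 0. Lengths are in m, angles in rad, forces in N, time in s.
With the tool pointing down it reaches from about 0.325 to 0.925 m from the base axis. Payload 3.1 kg.
Tool frame: the origin (TCP) lies on the centre line of the jaws, within the pads' length; the fingertips stand 17 mm ahead of it and the grasp point (between the pads) lies 2 mm behind it (tip_reach is the distance from the TCP to the fingertips, in m); z points along the fingers, y is the line along which they close (so a half turn about z gives the same grasp; the last joint's range is limited). The gripper opens to 85 mm and grips with 20 to 120 N. Pads are 22 mm wide; open, the fingers measure 114 mm over their backs; the gripper's body (76 mm by 85 mm) begins 54 mm behind the grasp point. The pads swing forward as they close: fully open they stand 13 mm farther back than shut.
Start: joints at [-0.112, 0.217, 1.613, -0, 1.311, -0.112], TCP at [0.625, 0, 0.248] pointing down, gripper open.
Joint ranges: [-2.75, 2.75], [-0.78, 2.1], [0.31, 2.55], [-1.13, 4.27], [0.13, 2.63], [-2.58, 2.58]. Speed limits (rad/s): [2.79, 2.79, 3.14, 3.14, 3.14, 3.14].

### API

Orientations are given as a 3x3 rotation matrix whose columns are the frame's x, y, z axes.
In Python, from plant import * gives the robot as it stands. The module is installed in compiled form; this text tells all that it offers.
- The arm moves only by the shell command python3 -m handwheel 'ROWS'. ROWS is JSON, a list of rows, each a list of 7 numbers: the closure, from -1 (fully open) to 1 (shut), so that 0 is half open, then the shift along the world's x, y, z in mm, then the turn, a rotation vector about the world's x, y, z in rad. In form: [[fingers, dx, dy, dz, ax, ay, az], ...]. A call has 1 to 10 rows; each row shifts and turns the commanded pose from where the row before left it; what a row does not reach is not made up. A row lasts 1/12 s, in which the tool goes at most 41.7 mm and 7.16 degrees, less where a joint would pass 70% of its speed; a pose out of reach is approached as far as the arm can. A call with a gripper value outside its range is refused whole. The fingers move at their own pace and stop on an object; the grip force is fixed at half the most. Time passes only in rows, so rows that do not move let the fingers close. It gives the time, the measured TCP pose, the force, the opening and the grip force at its end, in the units of the state.
- state(): the state, without advancing time (a new reading comes with each control period).
- snapshot(name): name is "scene" or "side" or "wrist"; returns the picture (480x640x3 uint8, red, green, blue); there is no depth.
- calibration(name): a dict with "K" (3x3 intrinsics, pixels), "k1" (the pictures are not rectified: a ray, as slopes to the right and down, at radius r is drawn at 1 + k1 r^2 times it, then the intrinsics apply), "world_to_cam" (4x4, takes a point from world to camera coordinates). Camera axes: x right, y up, looking along -z (the intrinsics and any distortion apply to the point x, -y, -z); pixel columns grow to the right and rows downward; lengths in m; the calibration is good to about 2 mm. A picture is of the moment at which its call begins: read the wrist's pose just before it. calibration takes no time and is no camera call; for the wrist camera it gives the pose at the moment of the call.
- sign_off(): hands the job in; it is judged then, once.
The state is a dict: "t": time; "joint_positions": joint angles; "joint_vel": joint speeds; "tau": joint torques, N m; "eef_pos": TCP position; "eef_rot": TCP orientation; "force": force on the tool from outside, world axes, zero at the start; "moment": the same for the moment, N m; "opening": opening from 0.0 (shut) to 1.0 (fully open); "finger_force": force on a finger pad.
Only numpy, scipy, OpenCV 4.12 (cv2) and the standard library are available. Lean on these libraries where they do the work, as an engineer would, in place of code of your own. Each camera call takes 0.05 s, during which the arm holds its last target. There are 200 camera calls.

## Working session

There is one attempt and no reset: what is moved stays moved. The work goes in short steps, Python scripts to look and compute and a shell command to move; the robot and the scene stay as the last step left them, time stands still between calls to the robot, and variables do not carry over. Pictures are saved under pics/ and viewed, at most 10 in all, crops included, and the job is handed in when it is done.

```bash
mkdir -p pics; ls
cat > h.py <<'E'
import numpy as np, cv2
from plant import *
def snap(cam,name):
    c=calibration(cam); im=snapshot(cam); cv2.imwrite(f'pics/{name}.png',im[:,:,::-1]); 
    np.savez(f'pics/{name}.npz',K=c['K'],k1=c['k1'],T=c['world_to_cam']); return im,c
def ray(c,u,v):
    K=np.array(c['K']);T=np.array(c['world_to_cam'])
    x,y=cv2.undistortPoints(np.array([[[u,v]]],float),K,np.array([float(c['k1']),0,0,0]))[0,0]
    d=T[:3,:3].T@np.array([x,-y,-1.]); o=-T[:3,:3].T@T[:3,3]; return o,d
def onplane(c,u,v,z):
    o,d=ray(c,u,v); return o+d*(z-o[2])/d[2]
def proj(c,p):
    T=np.array(c['world_to_cam']);q=T[:3,:3]@np.array(p)+T[:3,3]
    x,y=q[0]/-q[2],-q[1]/-q[2]; s=1+float(c['k1'])*(x*x+y*y); K=np.array(c['K'])
    return (K@[x*s,y*s,1])[:2]
def load(name):
    z=np.load(f'pics/{name}.npz'); return dict(K=z['K'],k1=z['k1'],world_to_cam=z['T'])
E
python3 - <<'E'
from h import *
for n in ['scene','side','wrist']:
    im,c=snap(n,n+'0'); T=c['world_to_cam']; print(n,(-T[:3,:3].T@T[:3,3]).round(3),c['k1'])
a=cv2.imread('pics/scene0.png');b=cv2.imread('pics/side0.png')
print(state()['t'])
E
```

```text
pics
scene [1.103 0.557 1.394] -0.1455879814370213
side [ 0.284 -0.804  1.101] -0.09808317555186397
wrist [0.624 0.082 0.373] 0.006140032145065133
0.15
```

View pics/scene0.png

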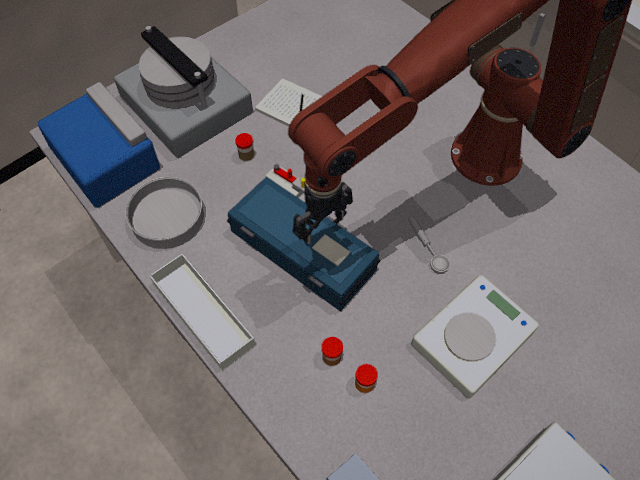

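View pics/side0.png

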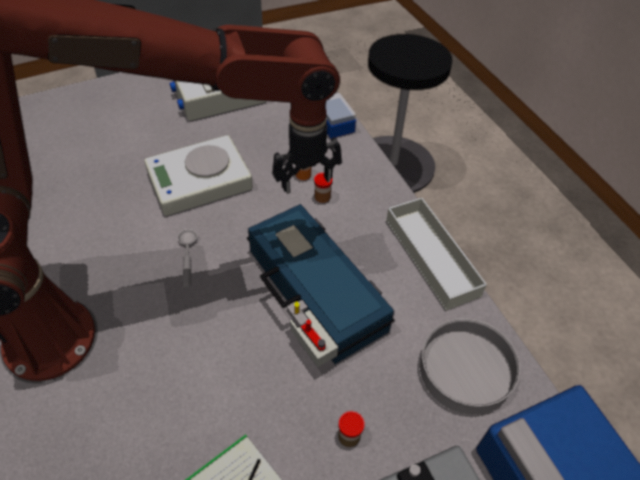

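Both views show the case, with the front latch shelf at about (310,325) in side. The yellow bolt knob is near (297,308), the red keeper near (308,325) to (321,345), and the pan is at (207,160) in side and (470,337) in scene. Next I'll measure them by masks.

Run:
```python
from h import *
def blobs(m,mn=8):
    n,l,s,ce=cv2.connectedComponentsWithStats(m.astype(np.uint8))
    return [(ce[i].round(1),s[i].tolist()) for i in range(1,n) if s[i][4]>=mn]
for n in ['scene0','side0']:
    im=cv2.imread(f'pics/{n}.png'); h=cv2.cvtColor(im,cv2.COLOR_BGR2HSV); c=load(n); H,S,V=cv2.split(h)
    print(n)
    for b in blobs((((H<6)|(H>174))&(S>200)&(V>130))): print(' red',b, onplane(c,*b[0],.07).round(3))
    for b in blobs((H>22)&(H<34)&(S>150)&(V>110)): print(' yel',b, onplane(c,*b[0],.12).round(3))
    # lid
    m=((H>92)&(H<112)&(S>110)&(V>40)).astype(np.uint8); m=cv2.morphologyEx(m,cv2.MORPH_OPEN,np.ones((3,3)))
    for b in blobs(m,2000): print(' blue',b)
    u,v=(470,337) if n[1]=='c' else (207,160)
    print(' pan',onplane(c,u,v,.068).round(3))
im=cv2.imread('pics/side0.png')[190:370,235:405]; im2=cv2.resize(im,None,fx=3.2,fy=3.2,interpolation=cv2.INTER_CUBIC); cv2.imwrite('pics/crop1.png',im2)
```

```text
scene0
 red (array([243.6, 139.6]), [236, 133, 17, 14, 180]) [ 0.527 -0.45   0.07 ]
 red (array([285.2, 174.7]), [276, 169, 20, 13, 86]) [ 0.516 -0.278  0.07 ]
 red (array([289.1, 170.1]), [288, 169, 3, 3, 8]) [ 0.498 -0.283  0.07 ]
 red (array([331.9, 346.6]), [322, 337, 21, 20, 336]) [0.741 0.172 0.07 ]
 red (array([366.2, 374.3]), [356, 364, 21, 21, 341]) [0.727 0.271 0.07 ]
 yel (array([302.9, 181.1]), [301, 178, 5, 10, 24]) [ 0.516 -0.201  0.12 ]
 blue (array([ 94.5, 148.4]), [38, 95, 121, 112, 6577])
 blue (array([299.9, 234.9]), [228, 179, 150, 116, 6151])
 pan [0.484 0.362 0.068]
side0
 red (array([320.6, 179.9]), [315, 174, 16, 12, 108]) [0.73  0.165 0.07 ]
 red (array([308. , 321.8]), [307, 320, 3, 4, 10]) [ 0.535 -0.217  0.07 ]
 red (array([303.7, 326.2]), [302, 324, 4, 5, 14]) [ 0.523 -0.224  0.07 ]
 red (array([312.9, 336.3]), [306, 329, 13, 16, 102]) [ 0.531 -0.254  0.07 ]
 red (array([350.9, 423.8]), [339, 412, 24, 24, 451]) [ 0.524 -0.455  0.07 ]
 yel (array([296.4, 304.6]), [295, 302, 4, 6, 23]) [ 0.517 -0.199  0.12 ]
 blue (array([334.4, 289.5]), [278, 231, 114, 112, 6154])
 blue (array([565.8, 441.1]), [478, 386, 162, 94, 8172])
 pan [0.479 0.353 0.068]
```

View pics/crop1.png

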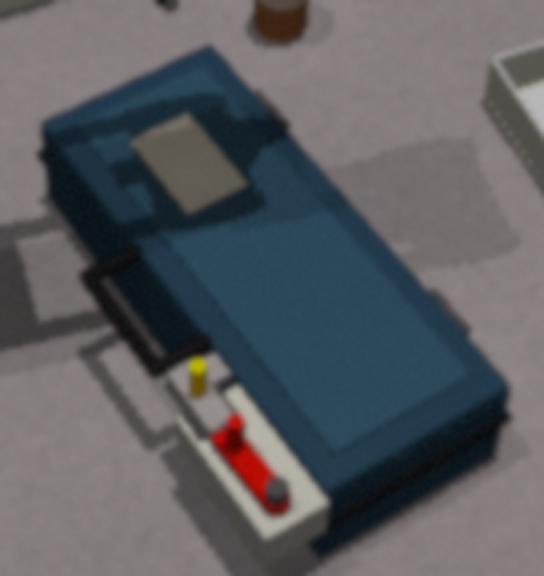

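The crop shows the lid corners at (210,47), (45,125), (505,390) and (320,490). The yellow knob's top is at (197,362), the red knob's top at (236,420), and the grey pivot at (277,488).

Run:
```python
from h import *
c=load('side0')
f=lambda u,v,z:onplane(c,u/3.2+235,v/3.2+190,z)
A,B,C,D=[f(u,v,.0905) for u,v in [(210,47),(45,125),(505,390),(320,490)]]
print(A,B,C,D)
print([np.linalg.norm(x-y).round(3) for x,y in [(A,B),(B,D),(D,C),(A,C)]])
print('bolt',f(197,361,.128).round(4),'keeper',f(236,419,.128).round(4),'pivot',f(277,490,.106).round(4))
e=((A-B)+(C-D))[:2]; l=((A-C)+(B-D))[:2]; print('yaw from y', np.degrees(np.arctan2(-l[0],l[1])),'from x',np.degrees(np.arctan2(e[1],e[0])), 'ctr',((A+B+C+D)/4).round(4))
```

```text
[0.64139729 0.08494044 0.0905    ] [0.49976305 0.05785742 0.0905    ] [ 0.70431437 -0.27471731  0.0905    ] [ 0.56132758 -0.29612815  0.0905    ]
[np.float64(0.144), np.float64(0.359), np.float64(0.145), np.float64(0.365)]
bolt [ 0.517  -0.1997  0.128 ] keeper [ 0.5234 -0.249   0.128 ] pivot [ 0.5324 -0.2937  0.106 ]
yaw from y 9.894616399858837 from x 9.669229532489164 ctr [ 0.6017 -0.107   0.0905]
```

```bash
python3 - <<'E'
from h import *
s=state(); print(s['eef_rot'].round(3) if hasattr(s['eef_rot'],'round') else s['eef_rot'], s['opening'])
a=np.radians(9.8); R=np.array([[np.cos(a),-np.sin(a)],[np.sin(a),np.cos(a)]]); o=np.array([.6065,-.1012])
for n,p in dict(kpiv=(-105,-174),knob=(-105,-129),kstart=(-72,-129),bolt=(-105,-82),handle=(-115,0),hinge=(75,0),jm=(-8,-110),j0=(-8,0),jp=(-8,110)).items(): print(n,(o+R@np.array(p)/1e3).round(4))
E
python3 -m handwheel '[[1,0,0,0,0,0,0.1],[1,0,-10,0,0,0,0.071]]'
```

```text
[[-0.     1.    -0.002]
 [ 1.     0.     0.   ]
 [ 0.    -0.002 -1.   ]] 0.9993209281123085
kpiv [ 0.5326 -0.2905]
knob [ 0.525  -0.2462]
kstart [ 0.5575 -0.2406]
bolt [ 0.517  -0.1999]
handle [ 0.4932 -0.1208]
hinge [ 0.6804 -0.0884]
jm [ 0.6173 -0.211 ]
j0 [ 0.5986 -0.1026]
jp [0.5799 0.0058]
t: 0.32
eef_pos: [0.6246, -0.0086, 0.2476]
eef_rot: [[-0.176, 0.984, -0.001], [0.984, 0.176, 0.001], [0.001, -0.001, -1.0]]
force: [0.1, -0.3, 0.3]
opening: 0.752
finger_force: 0.0
```

```bash
python3 -m handwheel '[[1,-11,-39,0,0,0,0],[1,-11,-39,0,0,0,0],[1,-11,-39,0,0,0,0],[1,-11,-39,-10,0,0,0],[1,-11,-38,-20,0,0,0],[1,-11,-38,-20,0,0,0],[1,0,0,0,0,0,0]]'
python3 - <<'E'
from h import *
im,c=snap('wrist','w1')
for p in [(.525,-.2462,.129),(.517,-.1999,.13),(.5326,-.2905,.106)]: print(proj(c,p).round(0))
E
```

```text
t: 0.9
eef_pos: [0.5557, -0.2422, 0.1959]
eef_rot: [[-0.164, 0.986, -0.008], [0.986, 0.164, 0.0], [0.002, -0.008, -1.0]]
force: [-0.2, 1.2, -1.0]
opening: 0.003
finger_force: 0.0
[263. 265.]
[258. 181.]
[272. 315.]
```

View pics/w1.png

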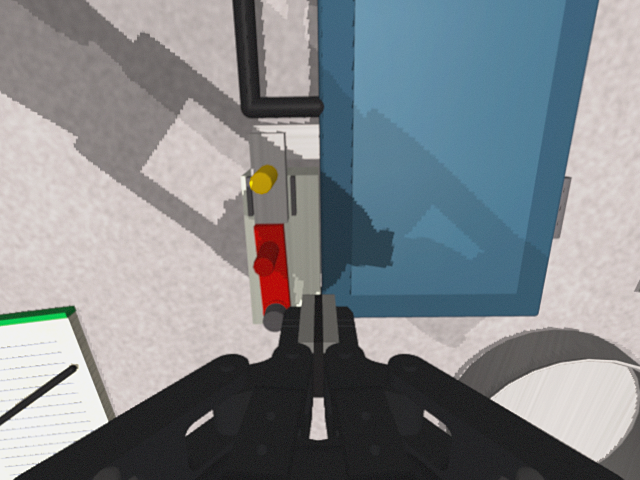

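The red knob top at (264,265) and the yellow at (261,183) are within about 1 mm of prediction, so I'll descend and push the keeper.

```bash
python3 -m handwheel '[[1,0,0,-36,0,0,0],[1,0,0,-36,0,0,0],[1,0,0,0,0,0,0],[1,-10,-2,0,0,0,0],[1,-10,-2,0,0,0,0],[1,-11,-7,0,0,0,0],[1,-10,-12,0,0,0,0],[1,-8,-16,0,0,0,0],[1,0,0,0,0,0,0]]'
python3 - <<'E'
from h import *
im,c=snap('wrist','w2')
E
```

```text
t: 1.7
eef_pos: [0.5111, -0.2794, 0.1318]
eef_rot: [[-0.168, 0.986, 0.004], [0.986, 0.168, -0.004], [-0.005, 0.003, -1.0]]
force: [-0.4, 0.3, -0.3]
opening: -0.004
finger_force: 0.0
```

View pics/w2.png

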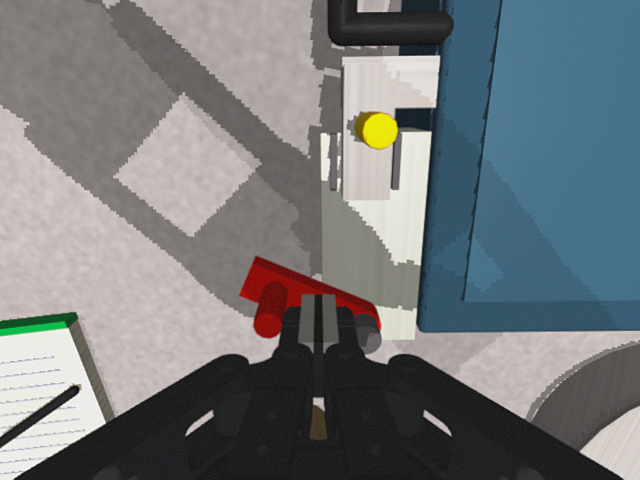

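The keeper now stands at about 1.2 rad, with its knob at (268,310) clear of the bolt's path. Next I'll push the bolt from its +y side.

```bash
python3 -m handwheel '[[1,4,0,20,0,0,0],[1,0,0,18,0,0,0],[1,0,37,0,0,0,0],[1,-1,37,0,0,0,0],[1,-1,36,0,0,0,0],[1,0,0,-21,0,0,0],[1,0,0,-21,0,0,0],[1,0,0,0,0,0,0]]'
```

```text
t: 2.42
eef_pos: [0.5108, -0.1641, 0.1222]
eef_rot: [[-0.172, 0.985, -0.005], [0.985, 0.172, 0.002], [0.003, -0.005, -1.0]]
force: [-1.4, -0.3, -0.7]
opening: 0.0
finger_force: 0.0
```

```bash
python3 -m handwheel '[[1,2,-9,3,0,0,0],[1,2,-10,0,0,0,0],[1,2,-10,0,0,0,0],[1,2,-10,0,0,0,0],[1,1,-7,0,0,0,0],[1,0,0,0,0,0,0]]'
python3 - <<'E'
from h import *
im,c=snap('wrist','w3'); h=cv2.cvtColor(im,cv2.COLOR_RGB2HSV);H,S,V=cv2.split(h)
m=(H>22)&(H<34)&(S>150)&(V>110); ys,xs=np.nonzero(m); print(len(xs)); 
if len(xs): print(xs.mean(),ys.mean(),ys.min(),ys.max(),onplane(c,xs.mean(),ys.mean(),.13))
E
```

```text
t: 2.92
eef_pos: [0.5236, -0.2153, 0.129]
eef_rot: [[-0.168, 0.986, 0.003], [0.986, 0.168, -0.002], [-0.003, 0.002, -1.0]]
force: [0.0, -0.8, 0.7]
opening: -0.004
finger_force: 0.0
0
```

```bash
python3 -m handwheel '[[1,0.5,-3,-2,0,0,0],[1,0,0,0,0,0,0]]'; python3 -m handwheel '[[1,0.5,-3,0,0,0,0],[1,0,0,0,0,0,0]]'
```

```text
t: 3.13
eef_pos: [0.5227, -0.2157, 0.1253]
eef_rot: [[-0.17, 0.985, -0.0], [0.985, 0.17, -0.0], [-0.0, -0.0, -1.0]]
force: [-0.6, -0.0, -0.1]
opening: -0.003
finger_force: 0.0
t: 3.3
eef_pos: [0.5227, -0.2165, 0.1252]
eef_rot: [[-0.17, 0.985, -0.002], [0.985, 0.17, 0.004], [0.005, -0.001, -1.0]]
force: [-1.1, 5.0, 2.9]
opening: 0.001
finger_force: 2.6
```

Run:
```python
from h import *
for n in ['scene','side']:
    im,c=snap(n,n+'1'); h=cv2.cvtColor(im,cv2.COLOR_RGB2HSV);H,S,V=cv2.split(h)
    m=(H>22)&(H<34)&(S>140)&(V>90); ys,xs=np.nonzero(m); print(n,len(xs)); 
    if len(xs): print(xs.mean(),ys.mean(),onplane(c,xs.mean(),ys.mean(),.12).round(4))
```

```text
scene 0
side 41
304.7560975609756 318.5121951219512 [ 0.5201 -0.2361  0.12  ]
```

The bolt has hit its stop: 5 N, no further motion, and the knob is about 32 mm back. On to the handle.

```bash
python3 -m handwheel '[[1,0,6,6,0,0,0],[1,0,4,20,0,0,0],[1,0,0,25,0,0,0],[0.3,-10,30,0,0,0,0],[0.3,-10,30,0,0,0,0],[0.3,-10,26,0,0,0,0],[0.3,0,0,0,0,0,0],[0.3,0,0,0,0,0,0]]'
python3 - <<'E'
from h import *
im,c=snap('wrist','w4')
a=np.radians(9.8); R=np.array([[np.cos(a),-np.sin(a)],[np.sin(a),np.cos(a)]]); o=np.array([.6065,-.1012])
for p in [(-115,0),(-115,45),(-75,45),(-105,-114)]: print(proj(c,[*(o+R@np.array(p)/1e3),.0855]).round(0))
E
```

```text
t: 4.07
eef_pos: [0.4932, -0.1214, 0.1771]
eef_rot: [[-0.173, 0.985, 0.001], [0.985, 0.173, -0.001], [-0.002, 0.001, -1.0]]
force: [-0.1, -0.5, -0.9]
opening: 0.352
finger_force: 0.0
[319. 250.]
[319. 177.]
[388. 177.]
[332. 401.]
```

View pics/w4.png

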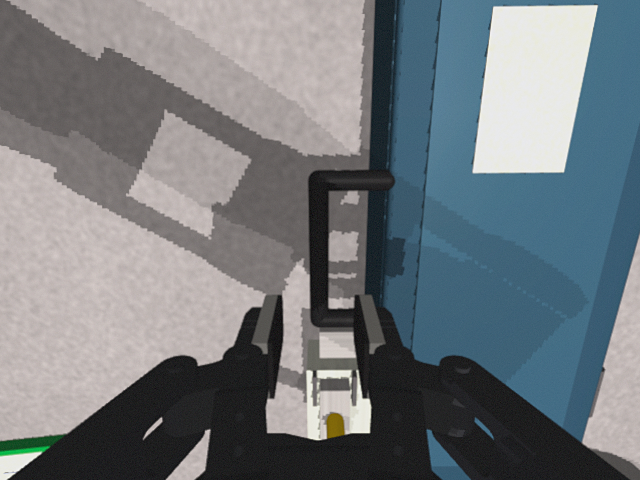

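The bar's centre is at (319,250), exactly as predicted, and the bolt knob is at its rear position. I'll narrow the fingers, descend and grip.

```bash
python3 -m handwheel '[[0.45,0,0,-25,0,0,0],[0.45,0,0,-25,0,0,0],[0.45,0,0,-20,0,0,0],[0.45,0,0,-10,0,0,0],[0.45,0,0,0,0,0,0]]'; python3 -m handwheel '[[0.45,0,0,-9,0,0,0],[0.45,0,0,0,0,0,0],[1,0,0,0,0,0,0],[1,0,0,0,0,0,0],[1,0,0,0,0,0,0],[1,0,0,0,0,0,0]]'
```

```text
t: 4.53
eef_pos: [0.4917, -0.1225, 0.0941]
eef_rot: [[-0.169, 0.986, -0.005], [0.986, 0.169, 0.001], [0.002, -0.005, -1.0]]
force: [-0.6, -0.2, 0.5]
opening: 0.275
finger_force: 0.0
t: 5.03
eef_pos: [0.4937, -0.1229, 0.0885]
eef_rot: [[-0.171, 0.985, 0.001], [0.985, 0.171, -0.001], [-0.001, 0.001, -1.0]]
force: [-2.2, -2.1, 2.0]
opening: 0.114
finger_force: 58.7
```

```bash
python3 -m handwheel '[[1,1,0,17.5,0,0,0],[1,3,0.5,17.4,0,0,0],[1,4.5,0.8,17,0,0,0],[1,6,1,16.5,0,0,0],[1,7.5,1.3,15.8,0,0,0],[1,8.7,1.5,15.2,0,0,0],[1,10.3,1.8,14.2,0,0,0],[1,11.4,2,13.2,0,0,0],[1,12.5,2.1,12,0,0,0],[1,13.6,2.4,11,0,0,0]]'
```

```text
t: 5.87
eef_pos: [0.5672, -0.1095, 0.239]
eef_rot: [[-0.171, 0.985, -0.014], [0.985, 0.171, -0.001], [0.001, -0.014, -1.0]]
force: [-12.7, -1.4, 9.9]
opening: 0.112
finger_force: 58.5
```

```bash
python3 -m handwheel '[[1,14.6,2.5,9.5,0,0,0],[1,15.3,2.6,8.2,0,0,0],[1,16.1,2.8,6.6,0,0,0],[1,16.5,2.8,5,0,0,0],[1,16.9,2.9,3.5,0,0,0],[1,17.2,3,2.1,0,0,0],[1,17.3,3,0.3,0,0,0],[1,17.3,3,-1.2,0,0,0],[1,17,2.9,-3,0,0,0],[1,16.9,2.9,-4.6,0,0,0]]'
```

```text
t: 6.7
eef_pos: [0.738, -0.0789, 0.2665]
eef_rot: [[-0.172, 0.985, 0.002], [0.985, 0.172, 0.002], [0.001, 0.002, -1.0]]
force: [-1.3, 2.6, 3.6]
opening: 0.11
finger_force: 64.8
```

```bash
python3 -m handwheel '[[-1,0,0,0,0,0,0],[-1,0,0,0,0,0,0],[-1,0,0,0,0,0,0],[-1,0,0,0,0,0,0],[-1,0,0,25,0,0,0],[-1,0,0,30,0,0,0],[-1,-20,-4,10,0,0,0],[-1,-36,-5,0,0,0,0],[-1,-37,-5,0,0,0,0],[-1,-36,-5,0,0,0,0]]'; python3 -m handwheel '[[-1,-20,0,0,0,0,0.12],[-1,0,0,0,0,0,0.12],[-1,0,0,0,0,0,0.12],[-1,0,0,0,0,0,0.12],[-1,0,0,0,0,0,0.12],[-1,0,0,0,0,0,0.12],[-1,0,0,0,0,0,0.12],[-1,0,0,0,0,0,0.12],[-1,0,0,0,0,0,0.12],[-1,0,0,0,0,0,0.12]]';python3 -m handwheel '[[-1,0,0,0,0,0,0.12],[-1,0,0,0,0,0,0.12],[-1,0,0,0,0,0,0.12],[-1,0,0,0,0,0,0]]'
python3 - <<'E'
from h import *
print(state()['joint_positions'])
im,c=snap('wrist','w5'); h=cv2.cvtColor(im,cv2.COLOR_RGB2HSV);H,S,V=cv2.split(h)
for nm,m in dict(yel=(H>22)&(H<34)&(S>150)&(V>90),red=((H<6)|(H>174))&(S>190)&(V>90)).items():
    n,l,s,ce=cv2.connectedComponentsWithStats(m.astype(np.uint8))
    for i in range(1,n):
        if s[i][4]>60: print(nm,s[i],onplane(c,*ce[i],.076).round(4))
E
```

```text
t: 7.53
eef_pos: [0.6059, -0.0999, 0.3293]
eef_rot: [[-0.17, 0.985, 0.001], [0.985, 0.17, -0.0], [-0.0, 0.0, -1.0]]
force: [-0.2, -0.4, 0.7]
opening: 0.997
finger_force: 0.0
t: 8.37
eef_pos: [0.5871, -0.0998, 0.329]
eef_rot: [[-0.981, 0.193, -0.0], [0.193, 0.981, 0.0], [0.0, 0.0, -1.0]]
force: [0.2, -1.1, 0.4]
opening: 1.0
finger_force: 0.0
t: 8.7
eef_pos: [0.5872, -0.0997, 0.329]
eef_rot: [[-0.987, -0.161, -0.0], [-0.161, 0.987, 0.0], [0.0, 0.0, -1.0]]
force: [-0.8, -0.1, -0.4]
opening: 1.001
finger_force: 0.0
[-2.86067382e-01  1.00734653e-01  1.59438872e+00 -3.85257474e-06
  1.44652112e+00 -2.01832662e+00]
yel [162 100  24  15 287] [ 0.5258 -0.2476  0.076 ]
yel [ 281  178   50   49 1921] [ 0.5967 -0.1107  0.076 ]
red [ 102   36   44   83 1914] [ 0.5022 -0.2939  0.076 ]
red [ 400  182   50   49 1883] [0.5811 0.0105 0.076 ]
red [ 190  185   50   49 1877] [ 0.6188 -0.2025  0.076 ]
red [513 332  27  35 521] [0.7264 0.1716 0.076 ]
red [ 577  333   48   40 1414] [0.7191 0.258  0.076 ]
```

View pics/w5.png

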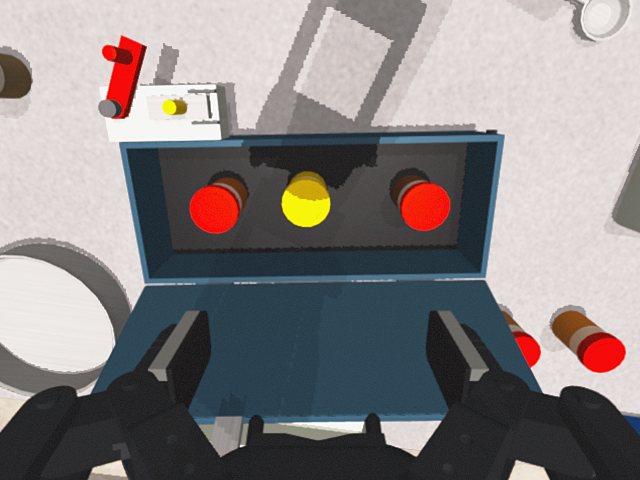

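The yellow cap is the middle jar, at (306,202), which gives (0.597, -0.111). The lid stands open, with the keeper aside and the bolt back. Descending to grip.

```bash
python3 -m handwheel '[[-1,5,-6,-30,0,0,0],[-1,4.5,-5,-30,0,0,0],[-1,0,0,-35,0,0,0],[-1,0,0,-35,0,0,0],[-1,0,0,-35,0,0,0],[-1,0,0,-35,0,0,0],[-1,0,0,-15,0,0,0],[-1,0,0,0,0,0,0]]'
python3 - <<'E'
from h import *
im,c=snap('wrist','w6'); h=cv2.cvtColor(im,cv2.COLOR_RGB2HSV);H,S,V=cv2.split(h)
m=(H>22)&(H<34)&(S>150)&(V>60)
n,l,s,ce=cv2.connectedComponentsWithStats(m.astype(np.uint8))
for i in range(1,n):
    if s[i][4]>100: print(s[i],onplane(c,*ce[i],.076).round(4),onplane(c,s[i][0],s[i][1]+s[i][3]/2,.076).round(4),onplane(c,s[i][0]+s[i][2],s[i][1]+s[i][3]/2,.076).round(4),)
E
```

```text
t: 9.42
eef_pos: [0.5928, -0.1094, 0.1082]
eef_rot: [[-0.988, -0.156, -0.011], [-0.156, 0.988, 0.003], [0.01, 0.005, -1.0]]
force: [-0.6, 0.6, -0.6]
opening: 1.001
finger_force: 0.0
[278 224  62  31 364] [ 0.5636 -0.1179  0.076 ] [ 0.5677 -0.1309  0.076 ] [ 0.5635 -0.1038  0.076 ]
[ 260  249  106  104 8650] [ 0.5953 -0.1112  0.076 ] [ 0.599  -0.1354  0.076 ] [ 0.5914 -0.0865  0.076 ]
```

```bash
python3 -m handwheel '[[-1,2,-2,-22,0,0,0],[-1,0,0,-22,0,0,0],[-1,0,0,0,0,0,0],[0.2,0,0,0,0,0,0],[1,0,0,0,0,0,0],[1,0,0,0,0,0,0],[1,0,0,0,0,0,0],[1,0,0,0,0,0,0],[1,0,0,0,0,0,0]]'
```

```text
t: 10.22
eef_pos: [0.6016, -0.1129, 0.0731]
eef_rot: [[-0.987, -0.159, 0.005], [-0.159, 0.987, -0.001], [-0.004, -0.002, -1.0]]
force: [-1.0, 1.8, 6.9]
opening: 0.56
finger_force: 61.3
```

```bash
python3 -m handwheel '[[1,0,0,5,0,0,0],[1,0,0,5,0,0,0],[1,0,0,0,0,0,0],[1,0,0,0,0,0,0]]'
python3 - <<'E'
from h import *
print(state()['eef_pos'])
im,c=snap('wrist','w7'); 
print(state()['eef_pos'])
E
```

```text
t: 10.55
eef_pos: [0.5997, -0.1127, 0.0804]
eef_rot: [[-0.987, -0.159, 0.001], [-0.159, 0.987, -0.0], [-0.001, -0.0, -1.0]]
force: [0.8, -0.1, -0.9]
opening: 0.559
finger_force: 61.8
[ 0.59968808 -0.11266188  0.08041151]
[ 0.59932596 -0.11255544  0.07995213]
```

View pics/w7.png

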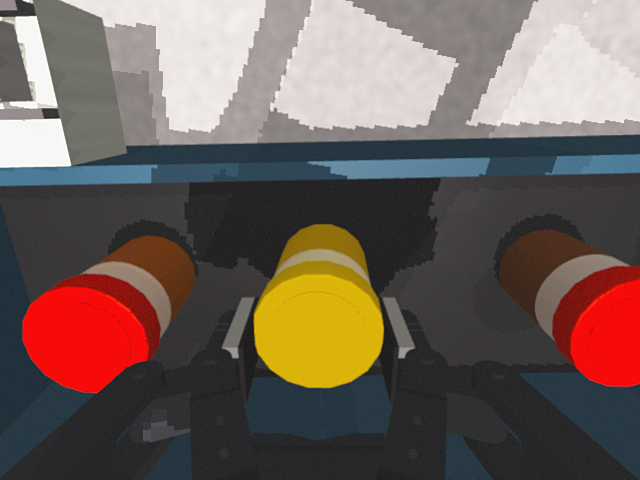

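The yellow cap is held centrally between the pads at about (319,330), and the red jars are undisturbed. Lifting and carrying.

```bash
python3 -m handwheel '[[1,0,0,20,0,0,0],[1,0,0,30,0,0,0],[1,0,0,30,0,0,0],[1,0,0,30,0,0,0],[1,0,0,30,0,0,0],[1,-5,20,0,0,0,0],[1,-9,35,0,0,0,0],[1,-9,35,0,0,0,0],[1,-9,35,0,0,0,0],[1,-9,35,0,0,0,0]]'; python3 -m handwheel '[[1,-9,35,0,0,0,0],[1,-9,35,0,0,0,0],[1,-9,35,0,0,0,0],[1,-9,35,0,0,0,0],[1,-9,35,0,0,0,0],[1,-9,35,0,0,0,0],[1,-9,35,0,0,0,0],[1,-5,30,0,0,0,0],[1,0,0,0,0,0,0],[1,0,0,0,0,0,0]]'
python3 - <<'E'
from h import *
for n in ['scene','side','wrist']:
    im,c=snap(n,n+'8'); h=cv2.cvtColor(im,cv2.COLOR_RGB2HSV);H,S,V=cv2.split(h)
    m=(H>22)&(H<34)&(S>150)&(V>60); k,l,s,ce=cv2.connectedComponentsWithStats(m.astype(np.uint8))
    for i in range(1,k):
        if s[i][4]>60: print(n,s[i],ce[i].round(1),onplane(c,*ce[i],.21).round(4))
print(state()['eef_pos'])
E
```

```text
t: 11.43
eef_pos: [0.5574, 0.0487, 0.2193]
eef_rot: [[-0.987, -0.159, -0.001], [-0.159, 0.987, 0.0], [0.001, 0.0, -1.0]]
force: [0.4, 0.6, -0.9]
opening: 0.564
finger_force: 62.2
t: 12.27
eef_pos: [0.4895, 0.3236, 0.2192]
eef_rot: [[-0.987, -0.163, -0.001], [-0.163, 0.987, -0.001], [0.001, -0.001, -1.0]]
force: [0.8, -0.8, -1.1]
opening: 0.56
finger_force: 62.3
scene [460 287  21  23 367] [469.8 298.5] [0.4853 0.3223 0.21  ]
side [196 115  10  16 121] [201.1 122.6] [0.4762 0.3326 0.21  ]
wrist [  253   261   131   126 13062] [318.4 324.3] [0.491  0.3222 0.21  ]
[0.49046561 0.32132818 0.21940161]
```

View pics/wrist8.png

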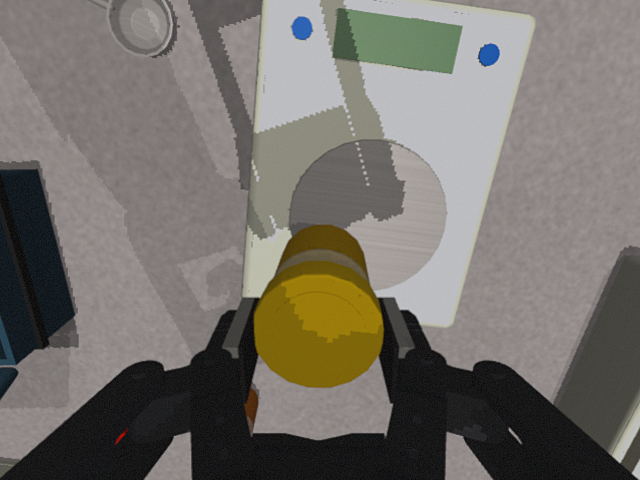

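The pan shows as a circle at x 289–447, y 139–290, with its centre near (368,215). I'll cast that ray.

Run:
```python
from h import *
c=load('wrist8')
p=onplane(c,368,215,.068);print(p, [np.linalg.norm(onplane(c,u,v,.068)-p).round(4) for u,v in [(289,215),(447,215),(368,139),(368,291)]])
# jar height from cap: edges at width 131 px, diameter 50
o,d=ray(c,253,324);o,e=ray(c,384,324)
t=.050/np.linalg.norm(d-e); print('cap height', (o+t*(d+e)/2))
```

```text
[0.4775142  0.35816637 0.068     ] [np.float64(0.0599), np.float64(0.0598), np.float64(0.0559), np.float64(0.0638)]
cap height [0.48546087 0.3213721  0.21889464]
```

```bash
python3 -m handwheel '[[1,-5,18,0,0,0,0],[1,-5,18,0,0,0,0],[1,0,0,0,0,0,0],[1,0,0,-20,0,0,0],[1,0,0,-20,0,0,0],[1,0,0,-18,0,0,0],[1,0,0,-8,0,0,0],[1,0,0,-4,0,0,0],[1,0,0,-3,0,0,0],[1,0,0,0,0,0,0]]'; python3 -m handwheel '[[1,0,0,-2,0,0,0],[1,0,0,-2,0,0,0],[1,0,0,0,0,0,0]]'; python3 -m handwheel '[[1,0,0,-2,0,0,0],[1,0,0,0,0,0,0]]'
```

```text
t: 13.25
eef_pos: [0.481, 0.358, 0.1472]
eef_rot: [[-0.987, -0.159, 0.0], [-0.159, 0.987, 0.0], [-0.0, -0.0, -1.0]]
force: [-0.5, 0.5, -1.1]
opening: 0.559
finger_force: 62.5
t: 13.5
eef_pos: [0.4808, 0.3586, 0.1434]
eef_rot: [[-0.987, -0.16, 0.001], [-0.16, 0.987, 0.0], [-0.001, 0.0, -1.0]]
force: [-0.3, -0.1, -0.6]
opening: 0.564
finger_force: 62.5
t: 13.67
eef_pos: [0.4804, 0.3585, 0.1409]
eef_rot: [[-0.987, -0.16, 0.0], [-0.16, 0.987, 0.0], [-0.0, 0.0, -1.0]]
force: [-0.3, -0.5, -1.1]
opening: 0.561
finger_force: 62.5
```

```bash
python3 -m handwheel '[[1,0,0,-2,0,0,0],[1,0,0,-1,0,0,0],[1,0,0,0,0,0,0]]'; python3 -m handwheel '[[1,0,0,-1.5,0,0,0],[1,0,0,0,0,0,0]]'; python3 -m handwheel '[[1,0,0,-1.5,0,0,0],[1,0,0,0,0,0,0]]'
```

```text
t: 13.92
eef_pos: [0.4802, 0.3583, 0.1375]
eef_rot: [[-0.987, -0.16, -0.001], [-0.16, 0.987, -0.0], [0.001, -0.0, -1.0]]
force: [-0.3, -0.7, -0.1]
opening: 0.558
finger_force: 62.5
t: 14.08
eef_pos: [0.4803, 0.3584, 0.1361]
eef_rot: [[-0.987, -0.16, -0.0], [-0.16, 0.987, -0.0], [0.0, -0.0, -1.0]]
force: [-1.0, 0.3, -1.7]
opening: 0.558
finger_force: 62.5
t: 14.25
eef_pos: [0.4807, 0.3586, 0.1353]
eef_rot: [[-0.987, -0.16, 0.001], [-0.16, 0.987, 0.0], [-0.001, 0.0, -1.0]]
force: [-0.3, 0.7, 0.2]
opening: 0.559
finger_force: 62.6
```

```bash
for i in 1 2 3; do python3 -m handwheel '[[1,0,0,-1,0,0,0],[1,0,0,0,0,0,0]]' | egrep 'pos|^force'; done
```

```text
eef_pos: [0.4811, 0.3587, 0.1352]
force: [-0.5, -0.6, 4.2]
eef_pos: [0.4814, 0.3588, 0.1351]
force: [-2.5, -1.7, 9.0]
eef_pos: [0.4817, 0.3589, 0.1351]
force: [-2.9, -3.2, 12.1]
```

The jar stands on the pan. I'll relieve the press, open and retreat.

```bash
python3 -m handwheel '[[1,0,0,2,0,0,0],[0.2,0,0,0,0,0,0],[-0.5,0,0,0,0,0,0],[-1,0,0,0,0,0,0],[-1,0,0,0,0,0,0],[-1,0,0,0,0,0,0],[-1,0,0,20,0,0,0],[-1,0,0,30,0,0,0],[-1,0,0,40,0,0,0],[-1,0,0,40,0,0,0]]'; python3 -m handwheel '[[-1,0,-20,10,0,0,0],[-1,0,-30,0,0,0,0],[-1,0,0,0,0,0,0],[-1,0,0,0,0,0,0],[-1,0,0,0,0,0,0],[-1,0,0,0,0,0,0]]'
python3 - <<'E'
from h import *
a,_=snap('scene','s9'); b,c=snap('side','d9'); w,cw=snap('wrist','w9')
h=cv2.cvtColor(w,cv2.COLOR_RGB2HSV);H,S,V=cv2.split(h); m=(H>22)&(H<34)&(S>150)&(V>60); k,l,s,ce=cv2.connectedComponentsWithStats(m.astype(np.uint8))
for i in range(1,k):
    if s[i][4]>100: print(s[i],onplane(cw,*ce[i],.138).round(4))
cv2.imwrite('pics/m9.png',np.hstack([cv2.resize(x[:,:,::-1],(400,300),interpolation=cv2.INTER_AREA) for x in (a,b)]))
E
```

```text
t: 15.58
eef_pos: [0.4793, 0.3578, 0.2633]
eef_rot: [[-0.987, -0.159, -0.004], [-0.159, 0.987, -0.002], [0.004, -0.001, -1.0]]
force: [1.4, 0.5, -0.5]
opening: 1.001
finger_force: 0.0
t: 16.08
eef_pos: [0.4801, 0.3088, 0.273]
eef_rot: [[-0.987, -0.16, -0.001], [-0.16, 0.987, -0.0], [0.001, -0.0, -1.0]]
force: [-0.7, 0.3, -0.2]
opening: 1.002
finger_force: 0.0
[ 355  202   68   67 3591] [0.4758 0.36   0.138 ]
```

View pics/m9.png

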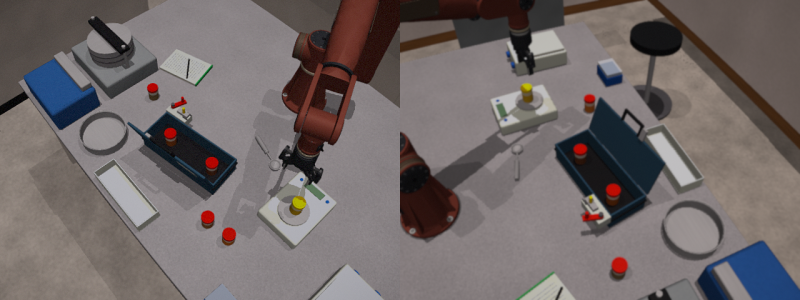

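The jar stands upright on the pan at (0.476, 0.360), within a few mm of its centre. The lid is open, and both red-capped jars are standing in the case.

```bash
python3 -c "
from plant import *
print(sign_off())"
```

```text
the job is handed in; nothing more can be done
None
```

The job is done and handed in, though no verdict came back: the yellow-capped jar stands upright on the balance pan, the case is open and unlocked with both red-capped jars standing inside, and the last pictures show the spares still standing in place.

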